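# Rub down the ridge strip of the twig hut and hold its end

## Robot

A 6-joint arm with a two-finger parallel gripper is mounted at the origin on the work surface. World frame = base frame: x ahead of the robot, y to its left, z up, the work surface at z = 0. Lengths are in m, angles in degrees, forces in N, time in s.
With the tool pointing down it reaches from about 0.35 to 0.875 m from the base axis. Payload 4.2 kg.
Tool frame: the origin (TCP) lies at the centre of the arm's flange, where the gripper is bolted on; the fingertips stand 182 mm ahead of it and the grasp point (between the pads) lies 164 mm ahead of it (r.nose_length is the distance from the TCP to the fingertips, in m); z points along the fingers, y is the line along which they close (so a half turn about z gives the same grasp; the last joint's range is limited). The gripper opens to 87 mm and grips with 3 to 60 N. Pads are 19 mm wide; open, the fingers measure 117 mm over their backs; the gripper's body (75 mm by 190 mm) begins 51 mm behind the grasp point.
Start: joints at [80.306, 22.042, 0.453, 0, -68.411, -14.817], TCP at [0.259, 0.569, 0.405] pointing down, gripper open.
Joint ranges: [-179.83, 179.83], [-69.29, 118.12], [-61.27, 80.66], [-181.25, 117.63], [-171.15, -9.14], [-177.46, 177.46]. Speed limits (degrees/s): [159.86, 159.86, 180, 180, 180, 180].

## Interface

Orientations are given as a 3x3 rotation matrix whose columns are the frame's x, y, z axes.
In Python, from station import r, vision gives the robot as it stands. The module is installed in compiled form; this text tells all that it offers.
- The arm moves only by the shell command python3 -m creep 'ROWS'. ROWS is JSON, a list of rows, each a list of 7 numbers: the opening, from -1 (shut) to 1 (fully open), then the shift along the tool's x, y, z in mm, then the turn, a rotation vector about the tool's x, y, z in degrees. A call has 1 to 8 rows; each row is the pose to reach, as a shift and turn from the pose commanded when the call began, along the tool's axes at that moment; what a row does not reach only later rows make up. A row lasts 1/12 s, in which the tool goes at most 41.7 mm and 7.16 degrees, less where a joint would pass 70% of its speed; a pose out of reach is approached as far as the arm can. A call with a gripper value outside its range is refused whole. The fingers move at their own pace and stop on an object; the grip force is fixed at half the most. Time passes only in rows, so rows that repeat a pose let the fingers close. It gives the time, the measured TCP pose, the force, the opening and the grip force at its end, in the units of the state.
- r.sense(): the state, without advancing time (a new reading comes with each control period).
- vision.capture(name): name is "scene" or "top"; returns (picture, depth): 420x560x3 uint8, red, green, blue; 420x560 float32, m along the optical axis (not along the pixel's ray), 0 where there is no reading.
- vision.camera_model(name): a dict with "vertical_fov" (degrees; the focal length in pixels is half the picture's height over the tangent of half this angle, whatever the lens; pixels are square), "cx", "cy" (the principal point, pixels), "distortion" ([k1, k2, p1, p2, k3] as OpenCV has them; the pictures are not rectified), "extrinsics" (4x4, takes a point from camera to world coordinates). Camera axes: x right, y down, z forward; pixel columns grow to the right and rows downward; lengths in m; the calibration is good to about 2 mm. A picture is of the moment at which its call begins. camera_model takes no time and is no camera call.
- r.finish_job(): hands the job in; it is judged then, once.
Trained networks look in the newest picture that a camera, given by its name, has taken for a name from the list of things; names that differ only in an ending like _2 or _b are one class to them, and where a whole thing is asked for, a point or a joint stands for the part that bears it (a point fixed in the world has none). Each returns a list of dicts, best first, with "conf" (0 to 1); they miss things now and then, are a little off and sometimes report something else, mostly with a low value. They report only what shows in the picture. A call takes as long as a camera call.
- vision.find_in(camera, thing): "uv" ([column, row] in pixels, amid what is visible of it).
- vision.cut_out(camera, thing): "region" (420x560 bool, what is visible of it) and "uv" ([column, row] in pixels, amid what is visible of it).
The state is a dict: "time_s": time; "joints": joint angles; "joint_velocities": joint speeds; "effort": joint torques, N m; "tcp_pos": TCP position; "ee_rot": TCP orientation; "wrist_force": force on the tool from outside, world axes, zero at the start; "moment": the same for the moment, N m; "gripper_width": opening from 0.0 (shut) to 1.0 (fully open); "gripper_force": force on a finger pad.
Only numpy, scipy, OpenCV 4.12 (cv2) and the standard library are available. Lean on these libraries where they do the work, as an engineer would, in place of code of your own. Each camera call takes 0.05 s, during which the arm holds its last target. There are 200 camera calls.

## Task

The pale wooden ridge strip of the twig hut is tacked down at one end (brass tack) but still springs up off its sticky tape towards the other. With shut fingers, gently run the fingertips along the top of the strip, from the tacked end to the raised end, touching its whole length on the way, and finish while still holding the raised end down flat on the roof with the fingertips. Do not grip the strip, push the hut about or lean on it hard, and leave the things lying round it where they are.

Things in the scene. Friction and masses are not known exactly. Their poses are not given: they have to be found in the camera images.
- hut: Model hut, loose, about 0.9 kg: plywood base 270 x 190 x 9 mm, card walls, pitched roof of brown twigs. Origin: centre of the underside of the base; x along the ridge to the raised end of the strip (doorway gable), y across, z up; any yaw. Flat ridge top (24 mm wide, 240 mm long) 128 mm above the desk; the slopes fall away at 37 degrees, all below the top of the strip.
- strip_tack (a point): The brass tack: the point on the top face of the ridge strip, on its centre line, 10 mm from its tacked end. x points along the strip to the raised end, y across it, z out of its top face. The strip is a stiff pine lath 230 mm long, 24 mm wide, 6 mm thick, hinged at the tack; lying flat, its top face is 134 mm above the desk.
- strip_end (a point): The point on the top face of the ridge strip, on its centre line, at the raised end: exactly 220 mm from the strip_tack point along x. Same axes.
- ridge_strip (a joint): Angle of the ridge strip about the tack, rad: 0 = flat on the roof along its whole length, 0.08 to 0.13 at the start (raised end 17 to 29 mm high). It springs back to about 0.08 (17 mm high) when let go; pressing it flat takes about 0.6 N at the raised end, 1.1 N half-way, 4 N at 30 mm from the tack.
- glue_stick: Glue stick standing by the hut, white with a red cap, 27 mm in diameter, 93 mm tall; origin at the centre of its foot. Leave alone.
- secateurs: Small secateurs with turquoise handles lying by the hut, 185 x 64 mm, 18 mm high; origin near the pivot, on the desk, jaws to its +x. Leave alone.
- twig: Loose brown twig, 155 mm long along its x, 12 mm thick; origin at mid-length, on the desk. Leave alone.
- spare_lath: Spare piece of pale lath lying flat on the desk, 125 x 24 x 6 mm, long side along its x; origin at the centre of its underside. Leave alone.
- brush_jar: Dark blue jar of brushes to the robot's left of the hut, 76 mm in diameter, about 205 mm tall with the brushes; origin at the centre of its foot. Leave alone.
- sanding_block: Cork sanding block to the robot's right of the hut, 110 x 62 x 28 mm; origin at the centre of its underside. Leave alone.

How it is judged:
By the outcome, as a careful person would: the job done as asked, in the order asked, and still so for the second after the job is handed in, while the arm keeps its last pose, push and grip.
It also fails if it takes over 42 s, if anything falls off the work surface, if the arm or the gripper's body presses on something with over 40 N, if the wrist force passes 120 N, or if a joint passes its speed limit or range.

## Working session

There is one attempt and no reset: what is moved stays moved. The work goes in short steps, Python scripts to look and compute and a shell command to move; the robot and the scene stay as the last step left them, time stands still between calls to the robot, and variables do not carry over. Pictures are saved under pics/ and viewed, at most 10 in all, crops included, and the job is handed in when it is done.

```bash
mkdir -p pics
cat > h.py <<'E'
import numpy as np, cv2
from station import r, vision
def cam(n):
    m=vision.camera_model(n); f=210/np.tan(np.radians(m["vertical_fov"])/2)
    K=np.array([[f,0,m["cx"]],[0,f,m["cy"]],[0,0,1]]); return K,np.array(m["distortion"],float),np.array(m["extrinsics"])
def cloud(n,depth):
    K,D,E=cam(n); h,w=depth.shape
    v,u=np.mgrid[:h,:w]; p=cv2.undistortPoints(np.stack([u,v],-1).reshape(-1,1,2).astype(float),K,D).reshape(h,w,2)
    P=np.dstack([p*depth[...,None],depth])@E[:3,:3].T+E[:3,3]; P[depth==0]=np.nan; return P
def proj(n,X):
    K,D,E=cam(n); Ei=np.linalg.inv(E); return cv2.projectPoints(np.atleast_2d(X).astype(float),cv2.Rodrigues(Ei[:3,:3])[0],Ei[:3,3],K,D)[0].reshape(-1,2)
E
python3 - <<'E'
from h import *
ims=[]
for n in("scene","top"):
    im,d=vision.capture(n); P=cloud(n,d); np.save(n+".npy",P); cv2.imwrite(f"pics/{n}0.png",im[...,::-1]); ims.append(im)
    for t in("strip_tack","strip_end","ridge_strip","hut","glue_stick","brush_jar"):
        for q in vision.cut_out(n,t)[:2]:
            u,v=map(int,map(round,q["uv"])); R=q["region"]; X=P[R]; X=X[~np.isnan(X[:,0])]
            print(n,t,round(q["conf"],2),(u,v),R.sum(),P[v,u].round(3),np.median(X,0).round(3) if len(X) else "")
    for t in("strip_tack","strip_end"):
        for q in vision.find_in(n,t)[:2]:
            u,v=map(int,map(round,q["uv"])); print("find",n,t,q["conf"],(u,v),P[v,u].round(3))
    print(cam(n)[2][:3,3])
s=r.sense(); print(s["time_s"],s["tcp_pos"],s["ee_rot"],s["wrist_force"],s["gripper_width"])
E
```

```text
scene strip_tack 0.74 (294, 209) 531 [0.594 0.07  0.149] [0.59  0.061 0.147]
scene strip_end 0.71 (288, 209) 597 [0.601 0.056 0.148] [0.585 0.061 0.146]
scene ridge_strip 0.83 (294, 206) 569 [0.581 0.062 0.144] [0.584 0.061 0.146]
scene hut 0.64 (293, 234) 7160 [0.641 0.095 0.114] [0.638 0.086 0.087]
scene glue_stick 0.68 (355, 243) 283 [0.538 0.222 0.057] [0.538 0.216 0.057]
scene brush_jar 0.69 (421, 294) 1699 [0.627 0.423 0.086] [0.627 0.42  0.082]
find scene strip_tack 0.78 (293, 208) [0.589 0.064 0.145]
find scene strip_end 0.87 (291, 206) [0.584 0.055 0.144]
find scene strip_end 0.71 (294, 236) [0.643 0.099 0.11 ]
[1.28615795 0.47157626 0.90724038]
top strip_tack 0.55 (271, 204) 557 [0.587 0.051 0.147] [0.581 0.058 0.146]
top strip_end 0.63 (223, 228) 80 [0.519 0.211 0.089] [0.529 0.208 0.092]
top strip_end 0.56 (269, 206) 548 [0.581 0.058 0.147] [0.578 0.058 0.146]
top ridge_strip 0.79 (269, 203) 613 [0.59  0.057 0.149] [0.59  0.058 0.145]
top hut 0.76 (270, 208) 4589 [0.574 0.055 0.147] [0.575 0.056 0.1  ]
top glue_stick 0.63 (225, 229) 81 [0.518 0.212 0.038] [0.529 0.207 0.091]
top brush_jar 0.59 (162, 199) 574 [0.617 0.405 0.114] [0.622 0.423 0.067]
find top strip_tack 0.64 (268, 209) [0.571 0.061 0.148]
find top strip_end 0.65 (270, 204) [0.587 0.054 0.15 ]
[0.43821413 0.00370193 1.61720475]
0.9 [0.25926649 0.568664   0.40476074] [[ 9.09892870e-01 -4.14843302e-01  1.74590756e-05]
 [-4.14843303e-01 -9.09892869e-01  1.95933607e-05]
 [ 7.75771393e-06 -2.50706397e-05 -1.00000000e+00]] [0.16652406 0.19555968 0.42767931] 0.9999314430843795
```

View pics/scene0.png

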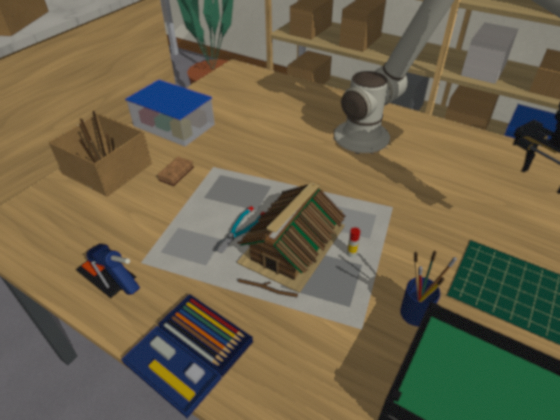

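View pics/top0.png

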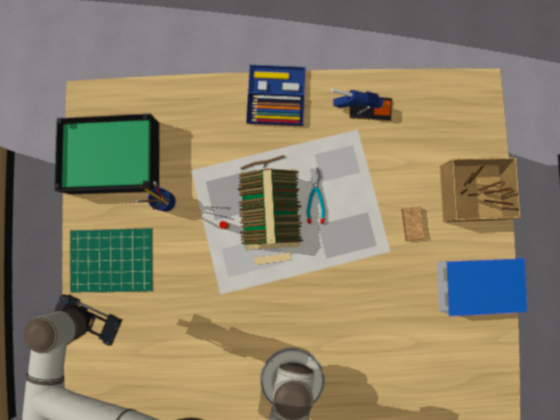

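The scene view shows the doorway gable at about (270,262), so the raised end points away from the robot at high x. In the top view the strip runs from about (270,243) at the tack to (267,168) at the raised end. Next I fit the strip from the region's depth points.

Run:
```python
from h import *
for n in("top","scene"):
    im,d=vision.capture(n); P=cloud(n,d)
    R=vision.cut_out(n,"ridge_strip")[0]["region"].astype(np.uint8)
    X=P[R>0]; X=X[~np.isnan(X[:,0])]; X=X[X[:,2]>.128]
    for _ in range(3):
        c=X.mean(0); U,S,V=np.linalg.svd(X-c,full_matrices=False); a=V[0]*np.sign(V[0,0])
        b=np.cross([0,0,1],a); b/=np.linalg.norm(b); t=(X-c)@a; w=(X-c)@b
        X=X[(abs(w)<.014)]
    c=X.mean(0);t=(X-c)@a
    print(n,len(X),c.round(4),a.round(4),"yaw",np.degrees(np.arctan2(a[1],a[0])).round(2),"slope",np.arcsin(a[2]).round(3),(c+a*t.min()).round(4),(c+a*t.max()).round(4),t.max()-t.min(), "wid",np.percentile(w,[2,98]).round(4))
    pl=np.polyfit(t,X[:,2],1); print(pl)
    # hut outline
    H=vision.cut_out(n,"hut")[0]["region"]; Y=P[H]; Y=Y[~np.isnan(Y[:,0])]
    y=np.array([a[0],a[1]])/np.hypot(*a[:2]); s=(Y[:,:2]-c[:2])@y; q=(Y[:,:2]-c[:2])@[-y[1],y[0]]
    print("hut ext",np.percentile(s,[1,99]),np.percentile(q,[1,99]))
    x0,y0=(150,130) if n=="top" else (210,160)
    cr=cv2.resize(im[y0:y0+140,x0:x0+180],None,fx=4,fy=4,interpolation=cv2.INTER_CUBIC)
    for k in(t.min(),t.max()):
        u,v=proj(n,c+a*k)[0]; cv2.circle(cr,(int(4*(u-x0)),int(4*(v-y0))),3,(255,0,255),-1)
    cv2.imwrite(f"pics/{n}1.png",cr[...,::-1])
```

```text
top 531 [0.581  0.0584 0.146 ] [0.9943 0.0234 0.1039] yaw 1.35 slope 0.104 [0.4654 0.0557 0.134 ] [0.6937 0.061  0.1578] 0.22956185367126744 wid [-0.0114  0.0114]
[0.10391297 0.14603672]
hut ext [-0.12731472  0.1222063 ] [-0.09398874  0.09553039]
scene 578 [0.5856 0.0606 0.1459] [0.9936 0.0274 0.1093] yaw 1.58 slope 0.109 [0.4614 0.0572 0.1322] [0.6912 0.0636 0.1575] 0.23125940041770304 wid [-0.0123  0.0108]
[0.10925221 0.14585712]
hut ext [-0.11847062  0.13184099] [-0.0967546   0.09705302]
```

View pics/top1.png

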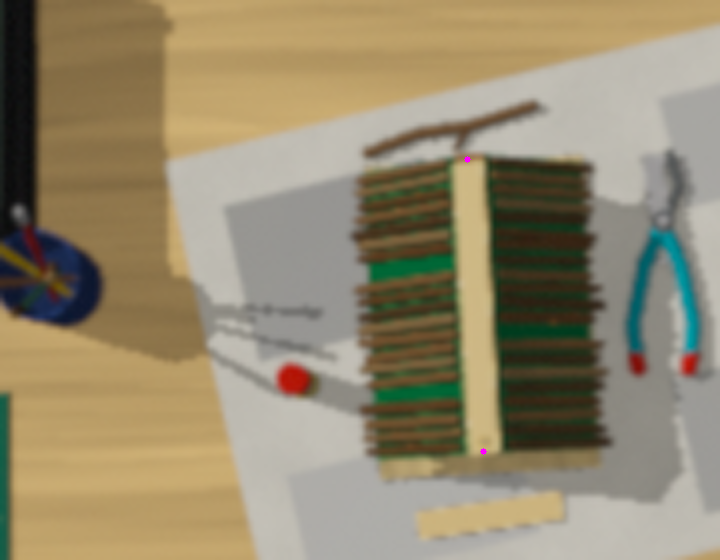

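View pics/scene1.png

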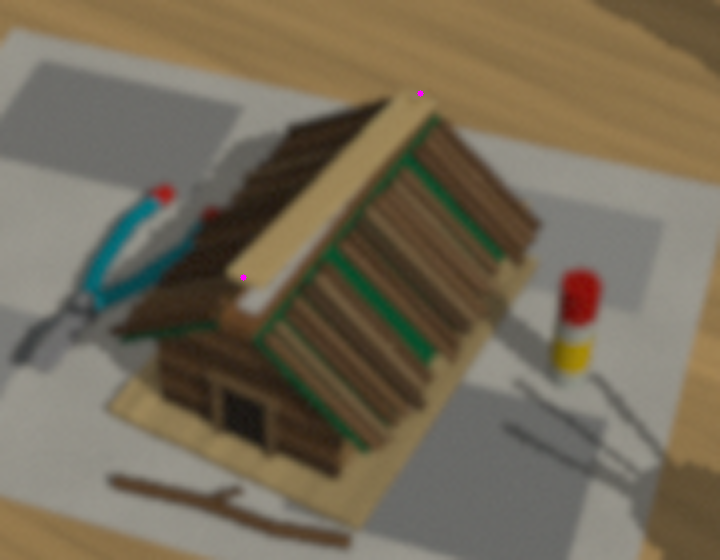

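The magenta end marks sit on the strip's ends in both views: (483,452) and (467,158) in the top crop. The fitted length is 230 mm and the heights fit. The tack is at about (0.4736, 0.0566) and the yaw is about 1.5°.

```bash
python3 -m creep '[[-1,12,11,0,0,0,-2],[-1,36,34,0,0,0,-5],[-1,64,60,0,0,0,-9],[-1,92,87,0,0,0,-13],[-1,120,113,0,0,0,-17],[-1,148,140,0,0,0,-21],[-1,176,166,0,0,0,-24],[-1,204,192,0,0,0,-26]]'
```

```text
time_s: 1.87
tcp_pos: [0.3654, 0.3075, 0.4051]
ee_rot: [[1.0, 0.029, 0.0], [0.029, -1.0, 0.001], [0.0, -0.001, -1.0]]
wrist_force: [0.9, 0.7, 0.8]
gripper_width: 0.475
gripper_force: 0.0
```

```bash
python3 -m creep '[[-1,13,34,0,0,0,0],[-1,27,70,0,0,0,0],[-1,41,108,2,0,0,0],[-1,55,145,10,0,0,0],[-1,69,182,22,0,0,0],[-1,82,216,36,0,0,0],[-1,92,242,48,0,0,0],[-1,97,255,56,0,0,0]]' && python3 -m creep '[[-1,0,0,2,0,0,0],[-1,0,0,4,0,0,0],[-1,0,0,4,0,0,0],[-1,0,0,4,0,0,0],[-1,0,0,4,0,0,0]]'
python3 - <<'E'
from h import *
s=r.sense(); print(s["tcp_pos"],s["wrist_force"],s["gripper_width"],s["time_s"])
T=s["tcp_pos"]+.182*np.array(s["ee_rot"])[:,2]
for n,x0,y0 in(("scene",240,130),("top",200,150)):
    im,d=vision.capture(n); cr=cv2.resize(im[y0:y0+110,x0:x0+110],None,fx=5,fy=5,interpolation=cv2.INTER_CUBIC)
    u,v=proj(n,T)[0]; cv2.circle(cr,(int(5*(u-x0)),int(5*(v-y0))),3,(255,0,255),-1); cv2.imwrite(f"pics/{n}2.png",cr[...,::-1])
E
```

```text
time_s: 2.53
tcp_pos: [0.4691, 0.0542, 0.3477]
ee_rot: [[1.0, 0.023, -0.001], [0.023, -1.0, -0.001], [-0.001, 0.001, -1.0]]
wrist_force: [0.0, 0.2, 0.6]
gripper_width: 0.012
gripper_force: 0.0
time_s: 2.95
tcp_pos: [0.4687, 0.0579, 0.3454]
ee_rot: [[1.0, 0.028, 0.001], [0.028, -1.0, 0.001], [0.001, -0.001, -1.0]]
wrist_force: [0.1, 0.6, 0.1]
gripper_width: 0.002
gripper_force: 0.0
[0.46873782 0.05789625 0.34541993] [0.11344373 0.615104   0.07601829] 0.0015802498039293768 2.95
```

View pics/scene2.png

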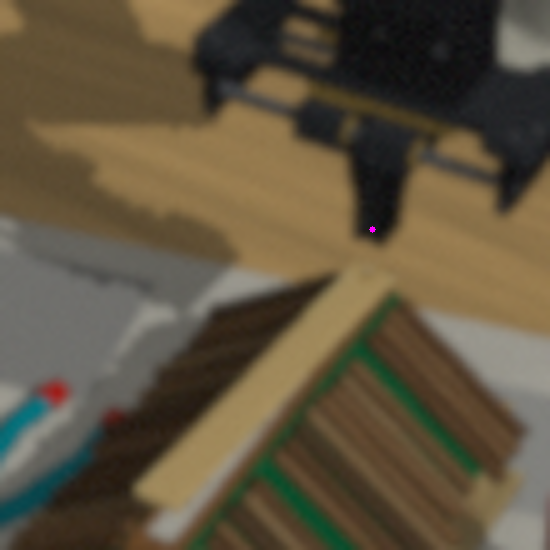

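The shut fingertips (about (372,240) in the crop) are right above the tack end at (365,275). I descend to just above the strip, then feel for contact.

```bash
python3 -m creep '[[-1,0,0,4,0,0,0],[-1,0,0,9,0,0,0],[-1,0,0,14,0,0,0],[-1,0,0,19,0,0,0],[-1,0,0,23,0,0,0],[-1,0,0,25,0,0,0],[-1,0,0,26,0,0,0],[-1,0,0,26,0,0,0]]' | grep -E 'pos|force|time'; python3 -m creep '[[-1,0,0,0.5,0,0,0],[-1,0,0,1,0,0,0],[-1,0,0,1,0,0,0]]' | grep -E 'pos|wrist|time'
```

```text
time_s: 3.72
tcp_pos: [0.4688, 0.0569, 0.3184]
wrist_force: [-0.5, -0.5, -0.0]
gripper_force: 0.0
time_s: 3.97
tcp_pos: [0.4688, 0.0569, 0.3179]
wrist_force: [-0.1, 0.3, 0.8]
```

```bash
python3 -m creep '[[-1,0,0,0.5,0,0,0],[-1,0,0,1,0,0,0],[-1,0,0,1,0,0,0]]' | grep -E 'pos|wrist|time'
```

```text
time_s: 4.22
tcp_pos: [0.4689, 0.057, 0.3171]
wrist_force: [0.5, 0.5, 1.5]
```

```bash
python3 -m creep '[[-1,0,0,0.4,0,0,0],[-1,0,0,0.8,0,0,0],[-1,0,0,0.8,0,0,0]]' | grep -E 'pos|wrist|time'; python3 -m creep '[[-1,0,0,0,0,0,0]]' | grep -E 'pos|wrist|time'
```

```text
time_s: 4.47
tcp_pos: [0.469, 0.057, 0.3168]
wrist_force: [-1.8, -0.6, 6.2]
time_s: 4.55
tcp_pos: [0.469, 0.057, 0.3168]
wrist_force: [-1.4, -0.7, 5.6]
```

```bash
python3 -m creep '[[-1,1,0,-0.4,0,0,0],[-1,3,0,-0.5,0,0,0],[-1,5,0,-0.5,0,0,0],[-1,7,0,-0.5,0,0,0],[-1,10,0,-0.5,0,0,0]]' | grep -E 'pos|wrist|time'
```

```text
time_s: 4.97
tcp_pos: [0.4775, 0.0567, 0.3167]
wrist_force: [-6.0, -0.1, 7.3]
```

```bash
python3 -m creep '[[-1,0,0,-0.5,0,0,0],[-1,0,0,-0.8,0,0,0],[-1,1,0,-0.8,0,0,0],[-1,2,0,-0.8,0,0,0]]' | grep -E 'pos|wrist|time'
```

```text
time_s: 5.3
tcp_pos: [0.4805, 0.0572, 0.3172]
wrist_force: [-3.0, -0.4, 4.1]
```

```bash
python3 -m creep '[[-1,1,0,-0.3,0,0,0],[-1,3,0,-0.5,0,0,0],[-1,5,0,-0.6,0,0,0],[-1,7,0,-0.6,0,0,0]]' | grep -E 'pos|wrist|time'
```

```text
time_s: 5.63
tcp_pos: [0.4881, 0.0575, 0.3178]
wrist_force: [-1.6, 0.9, 3.0]
```

```bash
python3 -m creep '[[-1,2,0,0,0,0,0],[-1,4,0,0,0,0,0],[-1,6,0,0,0,0,0],[-1,8,0,0,0,0,0]]' | grep -E 'pos|wrist|time'
```

```text
time_s: 5.97
tcp_pos: [0.496, 0.0576, 0.3178]
wrist_force: [-1.0, 0.2, 3.0]
```

```bash
python3 -m creep '[[-1,3,0,0,0,0,0],[-1,6,0,0,0,0,0],[-1,10,0,0,0,0,0],[-1,14,0,0,0,0,0],[-1,18,0,0,0,0,0],[-1,22,0,0,0,0,0],[-1,26,0,0,0,0,0],[-1,30,0,0,0,0,0]]' | grep -E 'pos|wrist|time'
```

```text
time_s: 6.63
tcp_pos: [0.5263, 0.0584, 0.3178]
wrist_force: [-1.0, 0.1, 2.1]
```

```bash
python3 -m creep '[[-1,4,0,0,0,0,0],[-1,8,0,0,0,0,0],[-1,12,0,0.1,0,0,0],[-1,16,0,0.1,0,0,0],[-1,20,0,0.2,0,0,0],[-1,24,0,0.2,0,0,0],[-1,28,0,0.3,0,0,0],[-1,32,0,0.3,0,0,0]]' | grep -E 'pos|wrist|time'
```

```text
time_s: 7.3
tcp_pos: [0.5582, 0.0593, 0.3175]
wrist_force: [-0.7, -0.0, 1.1]
```

```bash
python3 -m creep '[[-1,4,0,0,0,0,0],[-1,8,0,0,0,0,0],[-1,12,0,0,0,0,0],[-1,16,0,0,0,0,0],[-1,20,0,0,0,0,0],[-1,24,0,0,0,0,0],[-1,28,0,0,0,0,0],[-1,32,0,0,0,0,0]]' | grep -E 'pos|wrist|time'
```

```text
time_s: 7.97
tcp_pos: [0.5902, 0.0601, 0.3175]
wrist_force: [-1.3, 0.1, 1.4]
```

```bash
python3 -m creep '[[-1,4,0,0,0,0,0],[-1,8,0,0,0,0,0],[-1,12,0,0,0,0,0],[-1,16,0,0,0,0,0],[-1,20,0,0,0,0,0],[-1,24,0,0,0,0,0],[-1,28,0,0,0,0,0],[-1,32,0,0,0,0,0]]' | grep -E 'pos|wrist|time'
python3 - <<'E'
from h import *
im,d=vision.capture("scene"); cv2.imwrite("pics/scene3.png",cv2.resize(im[140:280,210:390],None,fx=4,fy=4,interpolation=cv2.INTER_CUBIC)[...,::-1])
E
```

```text
time_s: 8.63
tcp_pos: [0.6222, 0.061, 0.3175]
wrist_force: [-0.9, -0.9, 1.3]
```

View pics/scene3.png

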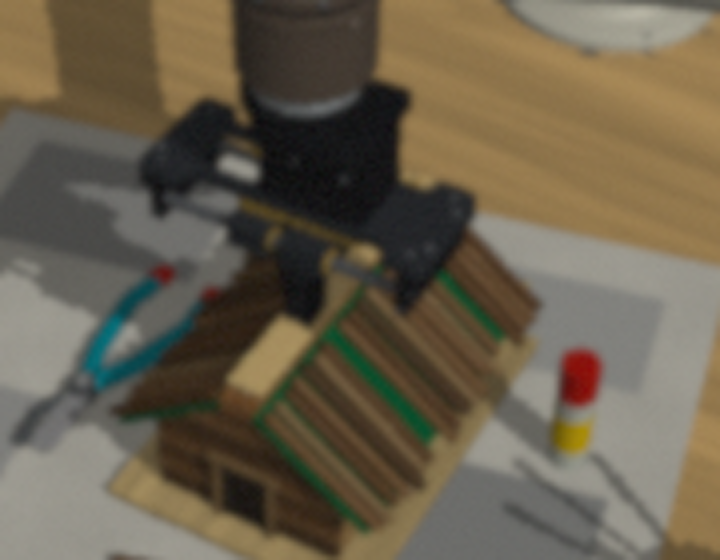

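The fingertips at about (303,315) are on the strip, which now lies almost flat, and its far end shows at about (250,385). The hut and the things around it have not moved.

```bash
python3 -m creep '[[-1,4,0,0,0,0,0],[-1,8,0,0,0,0,0],[-1,12,0,0,0,0,0],[-1,16,0,0,0,0,0],[-1,20,0,0,0,0,0],[-1,24,0,0,0,0,0],[-1,28,0,0,0,0,0],[-1,32,0,0,0,0,0]]' | grep -E 'pos|wrist|time'; python3 -m creep '[[-1,4,0,0,0,0,0],[-1,8,0,0,0,0,0],[-1,12,0,0,0,0,0],[-1,16,0,0,0,0,0],[-1,20,0,0,0,0,0],[-1,24,0,0,0,0,0],[-1,28,0,0,0,0,0],[-1,30,0,0,0,0,0]]' | grep -E 'pos|wrist|time'
```

```text
time_s: 9.35
tcp_pos: [0.6542, 0.0618, 0.3175]
wrist_force: [-0.3, 0.2, 1.0]
time_s: 10.02
tcp_pos: [0.6843, 0.0625, 0.3174]
wrist_force: [-0.3, 1.1, 0.8]
```

```bash
python3 -m creep '[[-1,0,0,0.3,0,0,0],[-1,0,0,0.6,0,0,0],[-1,0,0,0.6,0,0,0],[-1,0,0,0.6,0,0,0]]' | grep -E 'pos|wrist|time'
```

```text
time_s: 10.35
tcp_pos: [0.6836, 0.0625, 0.317]
wrist_force: [0.4, 0.4, -0.1]
```

```bash
python3 -m creep '[[-1,1,0,0.3,0,0,0],[-1,3,0,0.5,0,0,0],[-1,3,0,0.5,0,0,0],[-1,3,0,0.5,0,0,0]]' | grep -E 'pos|wrist|time'
```

```text
time_s: 10.68
tcp_pos: [0.6867, 0.0626, 0.3166]
wrist_force: [-0.8, 0.1, 1.7]
```

```bash
python3 -m creep '[[-1,0,0,0.3,0,0,0],[-1,0,0,0.4,0,0,0],[-1,0,0,0.4,0,0,0],[-1,0,0,0.4,0,0,0]]' | grep -E 'pos|wrist|time'
```

```text
time_s: 11.02
tcp_pos: [0.6866, 0.0626, 0.3164]
wrist_force: [-2.1, 0.1, 3.8]
```

The force is up to 3.8 N, well above the 0.6 N spring force, so the end is down on the roof. I check by camera.

Run:
```python
from h import *
for n,x0,y0 in(("scene",210,160),("top",150,130)):
    im,d=vision.capture(n); P=cloud(n,d); cv2.imwrite(f"pics/{n}4.png",cv2.resize(im[y0:y0+140,x0:x0+180],None,fx=4,fy=4,interpolation=cv2.INTER_CUBIC)[...,::-1])
    for t in("ridge_strip","glue_stick"):
        for q in vision.cut_out(n,t)[:1]:
            X=P[q["region"]];X=X[~np.isnan(X[:,0])]; X=X[X[:,2]<.17]; print(n,t,q["conf"],np.median(X,0).round(3))
            if t[0]=="r": X=X[X[:,2]>.125]; print(np.polyfit(X[:,0]-.47,X[:,2],1),X[:,0].min(),X[:,0].max())
s=r.sense(); print(s["wrist_force"],s["time_s"],s["tcp_pos"])
```

```text
scene ridge_strip 0.82 [0.516 0.06  0.134]
[-0.00072772  0.13395487] 0.46316665930696377 0.664071067770421
top ridge_strip 0.95 [0.582 0.058 0.134]
[-0.00955657  0.13518171] 0.4713207810166165 0.6691232993441574
[-2.87322422 -0.35962421  5.0243264 ] 11.3167 [0.68667465 0.06253534 0.31629662]
```

View pics/scene4.png

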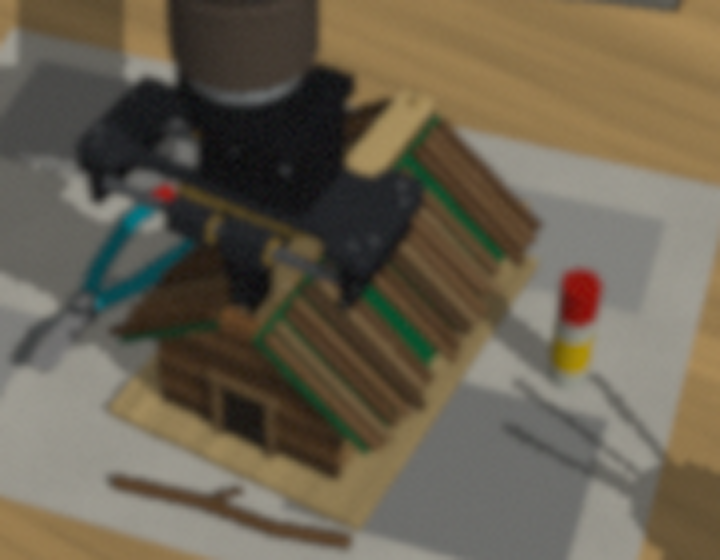

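View pics/top4.png

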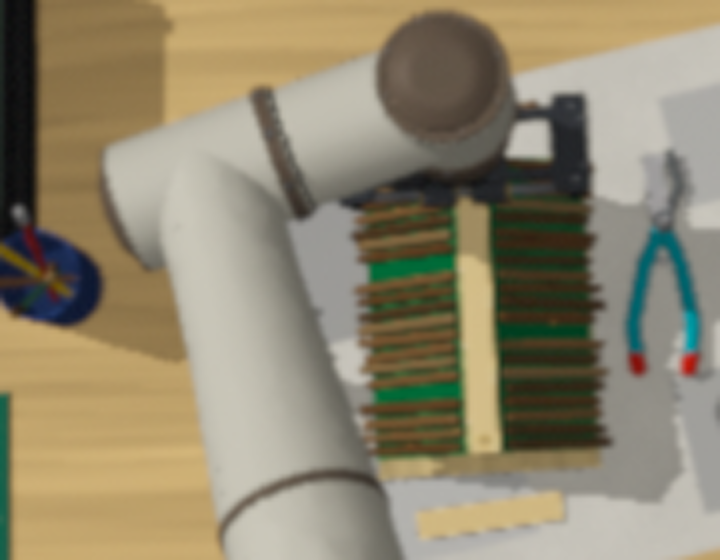

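The strip is flat: its fitted slope is about 0 and its top is at 0.134. The hut and its neighbours are at the same pixels as before. The push has crept up to 5 N, so I ease it slightly and hand in.

```bash
python3 -m creep '[[-1,0,0,-0.2,0,0,0],[-1,0,0,-0.3,0,0,0],[-1,0,0,-0.3,0,0,0],[-1,0,0,-0.3,0,0,0],[-1,0,0,-0.3,0,0,0]]' | grep -E 'pos|wrist|time'
```

```text
time_s: 11.73
tcp_pos: [0.6867, 0.0626, 0.3163]
wrist_force: [-3.8, -1.5, 4.7]
```

```bash
python3 -m creep '[[-1,0,0,-0.2,0,0,0],[-1,0,0,-0.3,0,0,0],[-1,0,0,-0.3,0,0,0],[-1,0,0,-0.3,0,0,0],[-1,0,0,-0.3,0,0,0],[-1,0,0,-0.3,0,0,0]]' | grep -E 'pos|wrist|time'
```

```text
time_s: 12.23
tcp_pos: [0.6868, 0.0626, 0.3165]
wrist_force: [-2.2, -1.2, 3.0]
```

```bash
python3 -m creep '[[-1,0,0,0,0,0,0],[-1,0,0,0,0,0,0],[-1,0,0,0,0,0,0],[-1,0,0,0,0,0,0],[-1,0,0,0,0,0,0],[-1,0,0,0,0,0,0]]' | grep -E 'pos|wrist|time'; python3 -c "
from station import r
print(r.finish_job())"
```

```text
time_s: 12.73
tcp_pos: [0.6868, 0.0626, 0.3166]
wrist_force: [-0.9, -0.4, 1.4]
the job is handed in; nothing more can be done
None
```

I ran the shut fingertips along the strip from the tack to the raised end and handed the job in at about 12.7 s with that end held down. The last camera check, at a 5 N push, showed the strip flat; I then eased off to 1.4 N (about 0.6 N needed) without looking again. The peak push I read was about 7 N, near the tack, and the hut and its neighbours showed no movement in the pictures.

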